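# Stand up the tool box lid and hang the shears on its hook

## Task

Get the repair bench ready: fold the red tool box's stiff lid up and over until it leans back 15 degrees past upright, so that the hook inside it slants upward. Then hang the orange-handled shears by one finger loop on that hook and let go, leaving the lid at that angle and the other things on the bench where they are.

Things in the scene. Friction and masses are not known exactly. Their poses are not given: they have to be found in the camera images.
- toolbox: red steel tool box, heavy and fixed to the bench, open on top: 180 deep (its own x), 280 wide (y), 120 high (z), sheet 4 thick. Origin: centre of its underside; +x points from its front to its hinge side, away from the robot, z up. Low stock lies on its floor (under 40 high).
- lid (a joint): opening angle of the lid in rad: 0 shut, 1.571 upright, 1.833 leaning back 15 degrees past upright (wanted), stop at 2.3. Starts ajar (0.45 to 0.8). The hinge is stiff (friction about 1.1 N m, lid 0.55 kg): the lid stays wherever it is left, needs about 5 to 12 N at its free edge to move, and shifts if pushed that hard later. No spring.
- lid_hinge (a point): middle of the hinge line, on the far top rim of the box, 120 above the bench; the hinge line runs along the toolbox y. As the lid opens its free edge rises and swings away from the robot.
- lid_edge (a point): middle of the lid's free edge: centre of its rolled steel hem, a round bar of radius 7 that runs 280 along the toolbox y, 183 from the hinge line (with the lid shut: 183 in front of it and 7 above it). The lid itself is a flat sheet 8 thick, its underside 3 above the hinge line when shut.
- hook_root (a point): foot of the hook, mid-sheet in the lid (4 inside its inner face), 132 from the hinge line, 55 towards toolbox +y from the lid's middle. The hook is a straight steel bar, 9 diameter, 68 long from here, leaning 30 degrees from the sheet's normal towards the free edge: with the lid at 1.833 it points 45 degrees up, towards the robot side. This point's z axis runs out along the hook.
- hook_tip (a point): free end of the hook, on its axis; the last 12 is a yellow cap of 13 diameter.
- shears: closed workshop shears lying flat, 185 long, 86 wide over the loops, 10 thick, about 0.16 kg; orange finger loops, steel blades. Origin: at the pivot on the underside; +x points to the loops, z is the normal of the flat side (up at the start). Steel shank 18 wide, 10 thick with parallel sides, from x = -25 to +25: the place to grip; centre of mass about 12 from the origin, on the loop side.
- loop_a (a point): centre of the finger loop on the shears' +y side (62 along x, 20 along y, 5 up). Its opening is an oval 40 (along x) by 26 (along y), its bar 10 thick. Either loop will do.
- loop_b (a point): centre of the finger loop on the shears' -y side (62, -20, 5), the same size.
- mug: blue mug, 80 across, 92 high, origin centre of its underside; leave it alone
- glue: yellow glue bottle with red cap, 56 across, 150 high, origin centre of its underside; leave it alone
- meter: yellow multimeter lying flat, 150 x 80 x 32, origin centre of its underside; leave it alone
Things that resemble listed ones, but are neither listed nor needed, are in the scene too. Of the things like the shears, leave any that is blue or green; of the rest the larger one is meant.

How it is judged:
On the way, in this order (a step that is already met when the one before it is completed fails the run):
1. the lid is folded up to lean back 15 degrees past upright (within 5.5 degrees) (value of joint lid between 1.737 and 1.929 rad and velocity of joint lid between -0.05 and 0.05 rad/s), for 0.3 s.
2. the hook passes through a finger loop of the shears (((((z of hook_root in the frame of shears below 0.005 m and z of hook_tip in the frame of shears above 0.005 m) or (z of hook_root in the frame of shears above 0.005 m and z of hook_tip in the frame of shears below 0.005 m)) and x of loop_a in the frame of hook_root between -0.021 and 0.021 m and y of loop_a in the frame of hook_root between -0.021 and 0.021 m and z of loop_a in the frame of hook_root between -0.015 and 0.055 m) or (((z of hook_root in the frame of shears below 0.005 m and z of hook_tip in the frame of shears above 0.005 m) or (z of hook_root in the frame of shears above 0.005 m and z of hook_tip in the frame of shears below 0.005 m)) and x of loop_b in the frame of hook_root between -0.021 and 0.021 m and y of loop_b in the frame of hook_root between -0.021 and 0.021 m and z of loop_b in the frame of hook_root between -0.015 and 0.055 m))), for 0.2 s.
At the end, for the whole second after the job is handed in: The shears hang at rest with the hook through one finger loop, released; the lid stands at 15 degrees past upright, within 5.5 degrees (joint 1.737 to 1.929 rad); mug, glue bottle and multimeter within 30 mm of their places, mug and bottle upright (((((z of hook_root in the frame of shears below 0.005 m and z of hook_tip in the frame of shears above 0.005 m) or (z of hook_root in the frame of shears above 0.005 m and z of hook_tip in the frame of shears below 0.005 m)) and x of loop_a in the frame of hook_root between -0.021 and 0.021 m and y of loop_a in the frame of hook_root between -0.021 and 0.021 m and z of loop_a in the frame of hook_root between -0.015 and 0.055 m) or (((z of hook_root in the frame of shears below 0.005 m and z of hook_tip in the frame of shears above 0.005 m) or (z of hook_root in the frame of shears above 0.005 m and z of hook_tip in the frame of shears below 0.005 m)) and x of loop_b in the frame of hook_root between -0.021 and 0.021 m and y of loop_b in the frame of hook_root between -0.021 and 0.021 m and z of loop_b in the frame of hook_root between -0.015 and 0.055 m)) and value of joint lid between 1.737 and 1.929 rad and contact force between shears and toolbox above 0.3 N and linear speed of shears below 0.03 m/s); the robot touches nothing.
It fails at once if a bystander is pushed more than 30 mm or tipped (distance of any of mug, glue, meter from where it was at the start of the episode above 0.03 m or angle between any of mug, glue's own z axis and vertical above 0.4 rad).
It also fails if it takes over 72 s, if anything falls off the work surface, if the arm or the gripper's body presses on something with over 40 N, if the wrist force passes 120 N, or if a joint passes its speed limit or range.

## Robot

A 6-joint arm with a two-finger parallel gripper is mounted at the origin on the work surface. World frame = base frame: x ahead of the robot, y to its left, z up, the work surface at z = 0. Lengths are in m, angles in rad, forces in N, time in s.
With the tool pointing down it reaches from about 0.35 to 0.925 m from the base axis. Payload 6.4 kg.
Tool frame: the origin (TCP) lies at the very end of the fingers, on their centre line; the grasp point (between the pads) lies 19 mm behind it; z points along the fingers, y is the line along which they close (so a half turn about z gives the same grasp; the last joint's range is limited). The gripper opens to 85 mm and grips with 20 to 120 N. Pads are 22 mm wide; open, the fingers measure 114 mm over their backs; the gripper's body (76 mm by 85 mm) begins 54 mm behind the grasp point. The pads swing forward as they close: fully open they stand 13 mm farther back than shut.
Start: joints at [1.074, 0.245, 1.558, -0, 1.339, -0.174], TCP at [0.206, 0.616, 0.21] pointing down, gripper open.
Joint ranges: [-3.13, 3.13], [-1.02, 2.26], [0.13, 2.54], [-0.95, 4.09], [0.21, 2.88], [-2.74, 2.74]. Speed limits (rad/s): [2.57, 2.57, 3.14, 3.14, 3.14, 3.14].

## Interface

Orientations are given as a unit quaternion [x, y, z, w].
In Python, from bench import r gives the robot as it stands.
- The arm moves only by the tool step_arm, never from a script. Its argument "commands" is a list of rows, each an object of numbers: "x", "y", "z": the shift along the tool's x, y, z in units of 25 mm (1.0 is 25 mm); "turn": the turn about the tool's z in units of 6 degrees (1.0 is 6 degrees). A call has 1 to 10 rows; each row is the pose to reach, as a shift and turn from the pose commanded when the call began, along the tool's axes at that moment; what a row does not reach only later rows make up. A row lasts 1/12 s, in which the tool goes at most 41.7 mm and 7.16 degrees, less where a joint would pass 70% of its speed; a pose out of reach is approached as far as the arm can. A call with a gripper value outside its range is refused whole. "jaw" is the opening, from 0 (shut) to 1 (fully open), set as the call begins (left out, the last holds). The fingers move at their own pace and stop on an object; "newtons" is the grip in N (left out, the last holds). Time passes only in rows, so rows that repeat a pose let the fingers close. It gives the time, the measured TCP pose, the force, the opening and the grip force at its end, in the units of the state.
- r.state(): the state, without advancing time (a new reading comes with each control period).
- r.snapshot(name): name is "scene" or "top"; returns the picture (420x560x3 uint8, red, green, blue); there is no depth.
- r.camera_model(name): a dict with "fx", "fy", "cx", "cy" (pixels), "T" (4x4, takes a point from camera to world coordinates). Camera axes: x right, y down, z forward; pixel columns grow to the right and rows downward; lengths in m; the calibration is good to about 2 mm. A picture is of the moment at which its call begins. camera_model takes no time and is no camera call.
- r.hand_in(): hands the job in; it is judged then, once.
The state is a dict: "time_s": time; "qpos": joint angles; "dq": joint speeds; "joint_efforts": joint torques, N m; "tool_pos": TCP position; "tcp_rot": TCP orientation; "contact_force": force on the tool from outside, world axes, zero at the start; "wrist_torque": the same for the moment, N m; "gripper_width": finger opening in m; "grasp_force": force on a finger pad.
Only numpy, scipy, OpenCV 4.12 (cv2) and the standard library are available. Lean on these libraries where they do the work, as an engineer would, in place of code of your own. Each camera call takes 0.05 s, during which the arm holds its last target. There are 200 camera calls.

## Working session

There is one attempt and no reset: what is moved stays moved. The work goes in short steps, Python scripts to look and compute and a tool call to move; the robot and the scene stay as the last step left them, time stands still between calls to the robot, and variables do not carry over. Pictures are saved under pics/ and viewed, at most 10 in all, crops included, and the job is handed in when it is done.

Besides the shell and the picture viewer there is one more tool, called after "Call:" by a JSON object that holds its "api" and its "payload". step_arm: Moves the arm, as the interface text tells. Its arguments: {"type":"object","properties":{"commands":{"type":"array","items":{"type":"object","properties":{"x":{"type":"number"},"y":{"type":"number"},"z":{"type":"number"},"turn":{"type":"number"}}}},"jaw":{"type":"number"},"newtons":{"type":"number"}},"required":["commands"]}

```bash
mkdir -p pics; ls
python3 - <<'E'
from bench import r
import cv2,numpy as np
np.set_printoptions(precision=4,suppress=True)
for n in("scene","top"):
    im=r.snapshot(n); cv2.imwrite(f"pics/{n}0.png",im[:,:,::-1]); m=r.camera_model(n); print(n,m)
s=r.state();print(s)
E
```

```text
pics
scene {'fx': 499.6905760196176, 'fy': 499.6905760196176, 'cx': 280.5649484571457, 'cy': 205.2057914037047, 'T': array([[-0.7618,  0.5307, -0.3715,  1.1622],
       [ 0.6477,  0.6123, -0.4534,  0.6295],
       [-0.0131, -0.586 , -0.8102,  1.3967],
       [ 0.    ,  0.    ,  0.    ,  1.    ]])}
top {'fx': 486.3724543199759, 'fy': 486.3724543199759, 'cx': 287.80170517488386, 'cy': 204.51271239053824, 'T': array([[ 0.0266, -0.9696,  0.2431,  0.2668],
       [-0.9996, -0.0268,  0.0025, -0.0915],
       [ 0.0041, -0.2431, -0.97  ,  1.3574],
       [ 0.    ,  0.    ,  0.    ,  1.    ]])}
{'time_s': 0.1, 'qpos': array([ 1.0739,  0.2458,  1.5589, -0.    ,  1.3387, -0.1741]), 'dq': array([ 0.001 , -0.003 , -0.0009,  0.0012, -0.0012,  0.0008]), 'joint_efforts': array([ -0.0001, -43.0677, -32.7128,  -0.0002,   0.0028,   0.    ]), 'tool_pos': array([0.2059, 0.6159, 0.2088]), 'tcp_rot': array([ 0.1607,  0.987 , -0.0009, -0.0003]), 'contact_force': array([-0.1372,  0.1351, -0.1868]), 'wrist_torque': array([0.0084, 0.044 , 0.0083]), 'grasp_force': 0.0, 'gripper_width': 0.0853553643845055}
```

View pics/scene0.png

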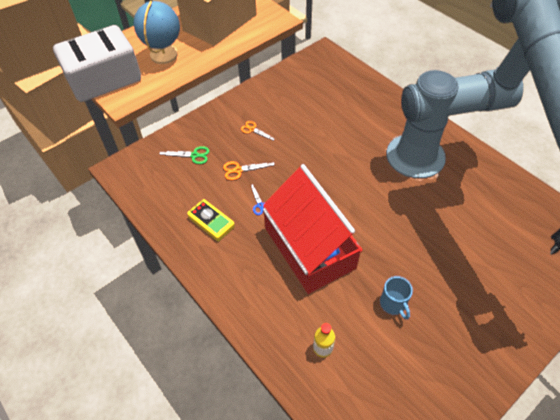

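View pics/top0.png

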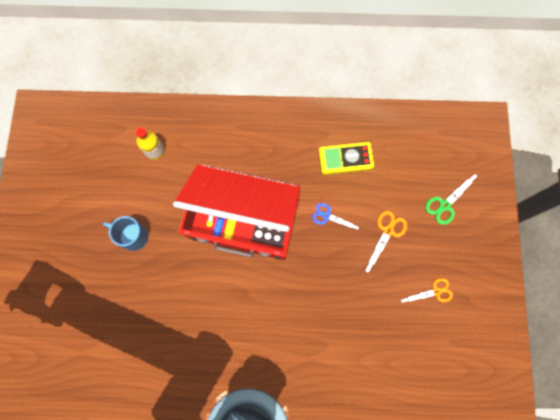

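In the scene view the red box is at (310,230), with the white hem from (304,169) to (352,236). In the top view the hem runs from (177,206) to (288,228).

Shears candidates in the top view:
- blue (330,215): excluded by colour
- green (450,200): excluded by colour
- small orange (430,292)
- larger orange (385,240): this fits the description

I'll measure these and confirm the choice in a crop.

```bash
cat > h.py <<'E'
import cv2,numpy as np
from bench import r
np.set_printoptions(precision=4,suppress=True)
def ray(n,p):
    m=r.camera_model(n);d=m["T"][:3,:3]@[(p[0]-m["cx"])/m["fx"],(p[1]-m["cy"])/m["fy"],1.];return m["T"][:3,3],d/np.linalg.norm(d)
def plane(n,p,z):
    o,d=ray(n,p);return o+d*(z-o[2])/d[2]
def tri(p,q):
    a,d=ray("top",p);b,e=ray("scene",q)
    t=np.linalg.lstsq(np.c_[d,-e],b-a,rcond=None)[0];P,Q=a+d*t[0],b+e*t[1];return (P+Q)/2,np.linalg.norm(P-Q)
def hsv(im):return cv2.cvtColor(im,cv2.COLOR_RGB2HSV)
def hem(im,box):
    x0,y0,x1,y1=box;h=hsv(im)[y0:y1,x0:x1]
    m=((h[...,1]<70)&(h[...,2]>150)).astype(np.uint8)
    n,l,s,c=cv2.connectedComponentsWithStats(m);k=1+np.argmax(s[1:,4])
    pts=np.argwhere(l==k)[:,::-1]+[x0,y0];(cx,cy),(w,hh),a=cv2.minAreaRect(pts.astype(np.float32))
    c=pts.mean(0);u=np.linalg.svd(pts-c,full_matrices=False)[2][0];t=(pts-c)@u
    return c+u*t.min(),c+u*t.max(),(w,hh)
E
python3 - <<'E'
from h import *
T=cv2.imread("pics/top0.png")[:,:,::-1];S=cv2.imread("pics/scene0.png")[:,:,::-1]
ht=hem(T,(165,190,300,235));hs=hem(S,(285,150,365,250));print(ht,hs)
ht=sorted(ht[:2],key=lambda p:p[0]);hs=sorted(hs[:2],key=lambda p:-p[1])
E=[tri(a,b) for a,b in zip(ht,hs)];print("hem +y,-y",E,"len",np.linalg.norm(E[0][0]-E[1][0]))
h=hsv(T);m=((h[...,0]>8)&(h[...,0]<22)&(h[...,1]>200)&(h[...,2]>200)).astype(np.uint8)
cs,hi=cv2.findContours(m,cv2.RETR_CCOMP,cv2.CHAIN_APPROX_NONE)
for c,q in zip(cs,hi[0]):
    a=cv2.contourArea(c)
    if a>8:
        M=cv2.moments(c);p=(M["m10"]/M["m00"],M["m01"]/M["m00"]);print("orange" if q[3]<0 else " hole",a,np.array(p),plane("top",p,.005))
# lid far corners, red component
m=(((h[...,0]<6)|(h[...,0]>174))&(h[...,1]>180)&(h[...,2]>120)).astype(np.uint8);m[:,:165]=0;m[:,310:]=0
c=max(cv2.findContours(m,cv2.RETR_EXTERNAL,cv2.CHAIN_APPROX_NONE)[0],key=cv2.contourArea)[:,0]
print("red poly",cv2.approxPolyDP(c,4,True)[:,0].tolist())
for p in [(203,166),(300,182)]:print(plane("top",p,.127))
cv2.imwrite("pics/crop0.png",cv2.resize(T[150:310,160:480,::-1],None,fx=2.5,fy=2.5,interpolation=cv2.INTER_CUBIC))
E
```

```text
(array([172.8804, 203.5335]), array([287.9271, 229.325 ]), (117.90170288085938, 12.256570816040039)) (array([301.4286, 164.4391]), array([353.2171, 231.8332]), (84.99629211425781, 5.0465087890625))
hem +y,-y [(array([0.541 , 0.1827, 0.2429]), np.float64(2.5150736593974358e-05)), (array([ 0.4866, -0.0907,  0.2429]), np.float64(0.0003909891211394708))] len 0.27871292127909314
orange 215.0 [441.1736 288.4357] [ 0.3794 -0.5162  0.005 ]
 hole 10.0 [443. 300.] [ 0.3482 -0.5196  0.005 ]
 hole 21.5 [442.6822 289.8062] [ 0.3758 -0.5202  0.005 ]
 hole 76.0 [439.4868 285.0811] [ 0.3884 -0.512   0.005 ]
orange 471.0 [391.2604 223.3677] [ 0.5586 -0.3834  0.005 ]
 hole 8.5 [402.2157 232.2157] [ 0.5339 -0.4138  0.005 ]
 hole 105.0 [397.0889 227.5825] [ 0.5468 -0.3996  0.005 ]
 hole 64.0 [388.5781 225.0677] [ 0.5535 -0.3757  0.005 ]
 hole 18.5 [401.4234 219.8739] [ 0.5696 -0.4126  0.005 ]
 hole 93.5 [385.2745 220.0677] [ 0.5677 -0.3666  0.005 ]
 hole 30.5 [388.9945 214.2514] [ 0.585  -0.3776  0.005 ]
red poly [[197, 165], [176, 199], [285, 223], [290, 230], [279, 248], [251, 241], [253, 226], [237, 222], [229, 241], [211, 234], [206, 215], [194, 213], [191, 228], [184, 228], [185, 211], [179, 232], [284, 258], [299, 187]]
[0.6744 0.1398 0.127 ]
[ 0.6372 -0.1189  0.127 ]
```

View pics/crop0.png

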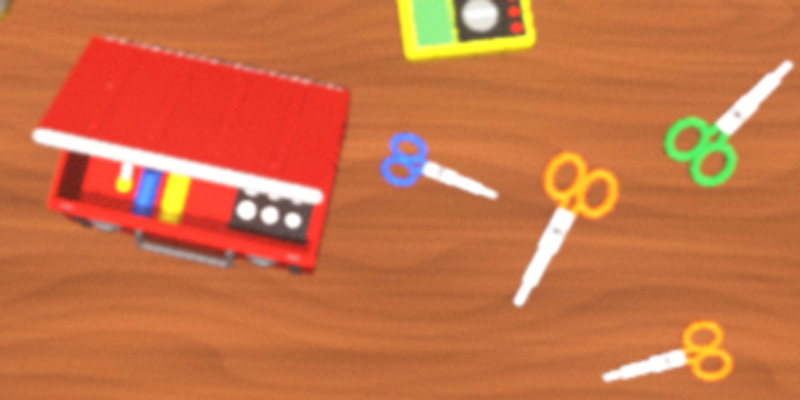

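The crop confirms it. The larger orange shears are at crop (560,225), with loops at about (565,176) and (598,193) and the blade tip at (519,300). The smaller decoy is at (670,352). Next I'll check the hinge against the front rim and get the shears pose.

Run:
```python
from h import *
for p in [(179,232),(284,258)]:print("front rim",plane("top",p,.12))
for p in [(191,228),(211,234)]:pass
f=lambda x,y:(160+x/2.5,150+y/2.5)
A=plane("top",f(565,176),.005);B=plane("top",f(598,193),.005);t=plane("top",f(519,302),.005)
print("loops",A,B,np.linalg.norm(A-B),"tip",t)
T=cv2.imread("pics/top0.png")[:,:,::-1];h=hsv(T)
m=((h[...,0]>8)&(h[...,0]<22)&(h[...,1]>200)&(h[...,2]>200)).astype(np.uint8)
w=((h[...,1]<60)&(h[...,2]>170)).astype(np.uint8);w[:,:360]=0;w[:,410:]=0;w[:215]=0;w[280:]=0
pw=np.argwhere(w)[:,::-1];W=np.array([plane("top",p,.008)[:2] for p in pw]);c=W.mean(0);u=np.linalg.svd(W-c,full_matrices=False)[2][0]
if u[0]<0:u=-u
s=(W-c)@u;print("steel",len(W),"c",c,"u",u,np.degrees(np.arctan2(u[1],u[0])),"ends",c+u*s.min(),c+u*s.max())
M=(A+B)[:2]/2;print("mid loops",M,"pivot",M-.062*u,"perp angle",np.degrees(np.arctan2(*(A-B)[[1,0]]))-90, "off axis",(M-c)@[-u[1],u[0]])
S=r.state();print(S["tool_pos"])
# yellow hook tip in top
```

```text
front rim [0.4959 0.1907 0.12  ]
front rim [ 0.4359 -0.0824  0.12  ]
loops [ 0.5668 -0.3686  0.005 ] [ 0.5481 -0.4057  0.005 ] 0.04147376135633027 tip [ 0.4223 -0.3144  0.005 ]
steel 279 c [ 0.479 -0.342] u [ 0.8798 -0.4753] -28.38058123562798 ends [ 0.4207 -0.3105] [ 0.5268 -0.3678]
mid loops [ 0.5575 -0.3871] pivot [ 0.5029 -0.3577] perp angle -26.81913864020946 off axis -0.0024502181940203246
[0.2059 0.6159 0.2088]
```

Hinge is about (0.645, 0.0195, 0.12), yaw is −11.3° and the lid is at about 0.70 rad. The front rim and the hem agree on this. I'll align the tool with the box and approach the lid.

Call:
{"api": "step_arm", "payload": {"commands": [{"turn": -1.2, "z": -1.5}, {"turn": -1.2, "z": -1.5}, {"turn": -1.2, "z": -1.5}], "jaw": 0, "newtons": 40}}

```text
invalid input at $.commands[0]: expected keys x, y, z, turn
```

Call:
{"api": "step_arm", "payload": {"commands": [{"x": -0.7, "y": -1.1}, {"x": -1.4, "y": -2.2}, {"x": -2.1, "y": -3.3}, {"x": -2.8, "y": -4.4}, {"x": -3.5, "y": -5.5}, {"x": -4.2, "y": -6.6}, {"x": -4.9, "y": -7.7}, {"x": -5.6, "y": -8.8}, {"x": -6.3, "y": -9.9}, {"x": -7, "y": -11}]}}

```text
invalid input at $.commands[0]: expected keys x, y, z, turn
```

Call:
{"api": "step_arm", "payload": {"commands": [{"x": 0, "y": 0, "turn": -1.2, "z": -1.5}, {"x": 0, "y": 0, "turn": -1.2, "z": -1.5}, {"x": 0, "y": 0, "turn": -1.2, "z": -1.5}], "jaw": 0, "newtons": 40}}

```text
time_s: 0.35
tool_pos: [0.2068, 0.6177, 0.25]
tcp_rot: [0.099, 0.995, 0.002, 0.001]
contact_force: [-0.3, -0.9, -0.7]
gripper_width: 0.0513
grasp_force: 0.0
```

Call:
{"api": "step_arm", "payload": {"commands": [{"x": -0.8, "y": -1.2, "z": 0, "turn": 0}, {"x": -1.6, "y": -2.4, "z": 0, "turn": 0}, {"x": -2.4, "y": -3.6, "z": 0, "turn": 0}, {"x": -3.2, "y": -4.8, "z": 0, "turn": 0}, {"x": -4, "y": -6, "z": 0, "turn": 0}, {"x": -4.8, "y": -7.2, "z": 0, "turn": 0}, {"x": -5.6, "y": -8.4, "z": 0, "turn": 0}, {"x": -6.4, "y": -9.6, "z": 0, "turn": 0}, {"x": -7.2, "y": -10.8, "z": 0, "turn": 0}, {"x": -7.2, "y": -12, "z": 0, "turn": 0}]}}

```text
time_s: 1.18
tool_pos: [0.3253, 0.2848, 0.2464]
tcp_rot: [0.1, 0.995, -0.001, -0.0]
contact_force: [0.4, -0.5, 0.7]
gripper_width: -0.0001
grasp_force: 0.0
```

Call:
{"api": "step_arm", "payload": {"commands": [{"x": 0, "y": -1.4, "z": 0, "turn": 0}, {"x": -0.8, "y": -2.8, "z": 0, "turn": 0}, {"x": -1.6, "y": -4.2, "z": 0.2, "turn": 0}, {"x": -2.4, "y": -5.5, "z": 0.4, "turn": 0}, {"x": -3.3, "y": -6.7, "z": 0.6, "turn": 0}, {"x": -4.2, "y": -7.9, "z": 0.8, "turn": 0}, {"x": -5.2, "y": -9, "z": 0.9, "turn": 0}, {"x": -6.2, "y": -9.5, "z": 0.9, "turn": 0}, {"x": -6.8, "y": -9.5, "z": 0.9, "turn": 0}, {"x": -6.8, "y": -9.5, "z": 0.9, "turn": 0}]}}

```text
time_s: 2.02
tool_pos: [0.4452, 0.0193, 0.2238]
tcp_rot: [0.1, 0.995, 0.0, -0.001]
contact_force: [0.5, 0.7, 0.8]
gripper_width: 0.0002
grasp_force: 0.0
```

Call:
{"api": "step_arm", "payload": {"commands": [{"x": -0.8, "y": 0, "z": 0, "turn": 0}, {"x": -1.4, "y": 0, "z": 0, "turn": 0}, {"x": -1.7, "y": 0, "z": 0, "turn": 0}, {"x": -2, "y": 0, "z": -0.3, "turn": 0}, {"x": -2.3, "y": 0, "z": -0.6, "turn": 0}, {"x": -2.6, "y": 0, "z": -0.9, "turn": 0}, {"x": -2.9, "y": 0, "z": -1.1, "turn": 0}, {"x": -3.2, "y": 0, "z": -1.4, "turn": 0}, {"x": -3.4, "y": 0, "z": -1.5, "turn": 0}, {"x": -3.4, "y": 0, "z": -1.5, "turn": 0}]}}

```text
time_s: 2.85
tool_pos: [0.5283, 0.0041, 0.2632]
tcp_rot: [0.098, 0.995, -0.0, 0.001]
contact_force: [0.0, -0.7, -0.2]
gripper_width: -0.0001
grasp_force: 0.0
```

Run:
```python
from h import *
S=r.snapshot("scene");T=r.snapshot("top")
cv2.imwrite("pics/b.png",cv2.resize(np.hstack([S[100:300,200:400],T[120:320,140:340]])[:,:,::-1],None,fx=2,fy=2))
```

```text
(no output)
```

View pics/b.png

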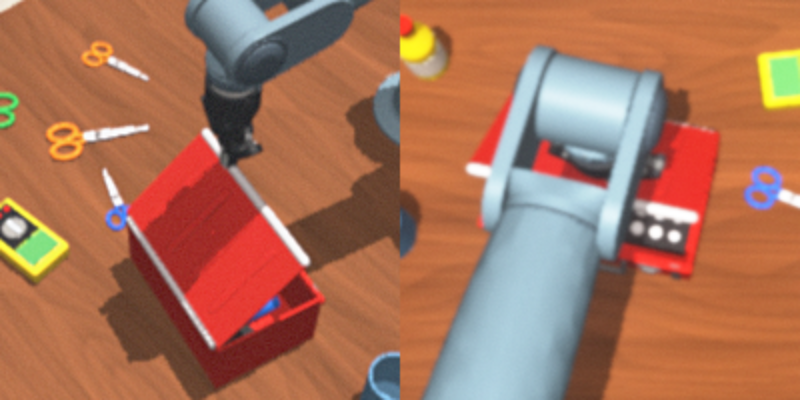

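Run:
```python
from h import *
def proj(n,P):
    m=r.camera_model(n);c=np.linalg.inv(m["T"])@np.r_[P,1];return np.array([m["fx"]*c[0]/c[2]+m["cx"],m["fy"]*c[1]/c[2]+m["cy"]])
p=r.state()["tool_pos"];s=proj("scene",p);print(p,"tcp scene px",s,"in crop",(s-[200,100])*2)
H=np.array([.645,.0195,.12]);ex=np.array([.981,-.195,0]);ey=np.array([.195,.981,0])
for th in (.6,.7,.8,.9,1.):
    e=H+ex*(-.183*np.cos(th)+.007*np.sin(th))+[0,0,.183*np.sin(th)+.007*np.cos(th)]
    print(th,[(proj("scene",e+k*.14*ey)-[200,100])*2 for k in(1,-1)],[(proj("top",e+k*.14*ey)-[140,120])*2 for k in(1,-1)])
```

```text
[0.5271 0.0044 0.262 ] tcp scene px [313.1346 186.1624] in crop [226.2693 172.3248]
0.6 [array([313.5172, 265.2154]), array([209.8917, 131.0386])] [array([ 65.0536, 180.3858]), array([294.3378, 231.7637])]
0.7 [array([307.5952, 263.1585]), array([203.5322, 127.8781])] [array([ 65.0816, 168.259 ]), array([296.5801, 219.9837])]
0.8 [array([300.6196, 261.9671]), array([196.2557, 125.5346])] [array([ 65.6686, 155.0778]), array([299.1161, 207.0728])]
0.9 [array([292.6388, 261.6822]), array([188.1203, 124.0582])] [array([ 66.8201, 141.0038]), array([301.917, 193.187])]
1.0 [array([283.7188, 262.3342]), array([179.1989, 123.4898])] [array([ 68.5312, 126.2221]), array([304.9476, 178.5078])]
```

The finger slid over the hem: the lid is still at about 0.7 rad and the TCP is on top of it. I'll back off and go in lower.

Call:
{"api": "step_arm", "payload": {"commands": [{"x": 0, "y": 0, "z": -1, "turn": 0}, {"x": 1, "y": 0, "z": -1, "turn": 0}, {"x": 2.4, "y": 0, "z": -0.5, "turn": 0}, {"x": 3.6, "y": 0, "z": 0.6, "turn": 0}, {"x": 3.8, "y": 0, "z": 1.8, "turn": 0}, {"x": 3.8, "y": 0, "z": 2.2, "turn": 0}, {"x": 3.8, "y": 0, "z": 2.2, "turn": 0}]}}

```text
time_s: 3.53
tool_pos: [0.432, 0.0233, 0.2042]
tcp_rot: [0.098, 0.995, 0.0, -0.003]
contact_force: [-1.1, -0.3, -0.1]
gripper_width: -0.0001
grasp_force: 0.0
```

Call:
{"api": "step_arm", "payload": {"commands": [{"x": -0.6, "y": 0, "z": 0, "turn": 0}, {"x": -1.2, "y": 0, "z": 0, "turn": 0}, {"x": -1.7, "y": 0, "z": 0, "turn": 0}, {"x": -2, "y": 0, "z": 0, "turn": 0}, {"x": -2.3, "y": 0, "z": 0, "turn": 0}, {"x": -2.5, "y": 0, "z": 0, "turn": 0}]}}

```text
time_s: 4.03
tool_pos: [0.4904, 0.0114, 0.2085]
tcp_rot: [0.098, 0.995, 0.0, -0.01]
contact_force: [-45.7, 5.5, 30.1]
gripper_width: 0.0003
grasp_force: 23.5
```

Call:
{"api": "step_arm", "payload": {"commands": [{"x": -0.1, "y": 0, "z": -0.2, "turn": 0}, {"x": -0.3, "y": 0, "z": -0.4, "turn": 0}, {"x": -0.5, "y": 0, "z": -0.6, "turn": 0}, {"x": -0.8, "y": 0, "z": -0.75, "turn": 0}]}}

```text
time_s: 4.37
tool_pos: [0.5084, 0.0079, 0.2277]
tcp_rot: [0.098, 0.995, 0.0, -0.011]
contact_force: [-43.1, 5.0, 35.5]
gripper_width: -0.0004
grasp_force: 22.1
```

```bash
cat >> h.py <<'E'
def proj(n,P):
    m=r.camera_model(n);c=np.linalg.inv(m["T"])@np.r_[P,1];return np.array([m["fx"]*c[0]/c[2]+m["cx"],m["fy"]*c[1]/c[2]+m["cy"]])
H=np.array([.645,.0195,.12]);ex=np.array([.981,-.195,0]);ey=np.array([.195,.981,0])
def edge(th):return H+ex*(-.183*np.cos(th)+.007*np.sin(th))+[0,0,.183*np.sin(th)+.007*np.cos(th)]
def crop(fn,sb,tb,k=2):
    S=r.snapshot("scene");T=r.snapshot("top")
    cv2.imwrite(fn,cv2.resize(np.hstack([S[sb[1]:sb[1]+200,sb[0]:sb[0]+200],T[tb[1]:tb[1]+200,tb[0]:tb[0]+200]])[:,:,::-1],None,fx=2,fy=2))
E
python3 - <<'E'
from h import *
crop("pics/c.png",(200,100),(140,120))
for th in (.7,.8,.9,1.):
    print(th,[(proj("scene",edge(th)+k*.14*ey)-[200,100])*2 for k in(1,-1)])
print((proj("scene",r.state()["tool_pos"])-[200,100])*2)
E
```

```text
0.7 [array([307.5952, 263.1585]), array([203.5322, 127.8781])]
0.8 [array([300.6196, 261.9671]), array([196.2557, 125.5346])]
0.9 [array([292.6388, 261.6822]), array([188.1203, 124.0582])]
1.0 [array([283.7188, 262.3342]), array([179.1989, 123.4898])]
[234.5676 181.8848]
```

View pics/c.png

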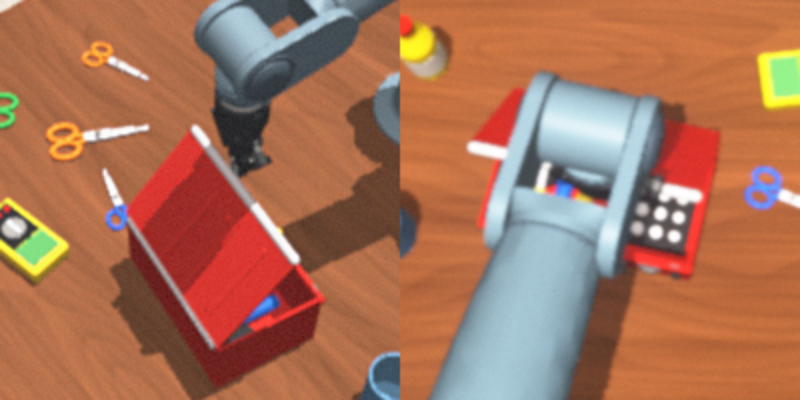

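The lid is moving: hem at crop (297,262)/(197,129), about 0.82 rad. I'll keep following the arc.

Call:
{"api": "step_arm", "payload": {"commands": [{"x": -0.3, "y": 0, "z": -0.25, "turn": 0}, {"x": -0.6, "y": 0, "z": -0.5, "turn": 0}, {"x": -0.9, "y": 0, "z": -0.75, "turn": 0}, {"x": -1.2, "y": 0, "z": -0.95, "turn": 0}, {"x": -1.5, "y": 0, "z": -1.15, "turn": 0}, {"x": -1.8, "y": 0, "z": -1.3, "turn": 0}, {"x": -2.1, "y": 0, "z": -1.45, "turn": 0}, {"x": -2.4, "y": 0, "z": -1.6, "turn": 0}, {"x": -2.7, "y": 0, "z": -1.75, "turn": 0}]}}

```text
time_s: 5.22
tool_pos: [0.5798, -0.006, 0.2685]
tcp_rot: [0.098, 0.995, 0.001, -0.004]
contact_force: [-7.4, 1.7, -5.2]
gripper_width: -0.0003
grasp_force: 3.1
```

Call:
{"api": "step_arm", "payload": {"commands": [{"x": -0.3, "y": 0, "z": -0.2, "turn": 0}, {"x": -0.6, "y": 0, "z": -0.35, "turn": 0}, {"x": -0.9, "y": 0, "z": -0.5, "turn": 0}, {"x": -1.2, "y": 0, "z": -0.6, "turn": 0}, {"x": -1.5, "y": 0, "z": -0.7, "turn": 0}, {"x": -1.8, "y": 0, "z": -0.8, "turn": 0}, {"x": -2.1, "y": 0, "z": -0.9, "turn": 0}, {"x": -2.3, "y": 0, "z": -0.9, "turn": 0}, {"x": -2.3, "y": 0, "z": -0.9, "turn": 0}]}}

```text
time_s: 5.97
tool_pos: [0.6389, -0.0182, 0.2925]
tcp_rot: [0.099, 0.995, -0.0, 0.0]
contact_force: [-0.9, -0.0, -0.4]
gripper_width: -0.0002
grasp_force: 0.0
```

Run:
```python
from h import *
crop("pics/d.png",(160,100),(140,80))
for th in (1.5,1.6,1.7,1.8,1.833):
    print(th,[(proj("scene",edge(th)+k*.14*ey)-[160,100])*2 for k in(1,-1)],[(proj("top",edge(th)+k*.14*ey)-[140,80])*2 for k in(1,-1)])
```

```text
1.5 [array([308.5367, 279.7871]), array([206.3552, 134.8502])] [array([ 84.5474, 129.2823]), array([321.9769, 180.777 ])]
1.6 [array([296.3008, 285.9308]), array([195.0197, 139.8811])] [array([ 88.9183, 114.8776]), array([325.4059, 165.9753])]
1.7 [array([284.0251, 292.823 ]), array([183.7614, 145.7335])] [array([ 93.5347, 101.3021]), array([328.7242, 151.9374])]
1.8 [array([271.8766, 300.3757]), array([172.7302, 152.3356])] [array([98.3259, 88.7372]), array([331.8858, 138.853 ])]
1.833 [array([267.924 , 302.9962]), array([169.165 , 154.6646])] [array([99.9332, 84.84  ]), array([332.8875, 134.7734])]
```

View pics/d.png

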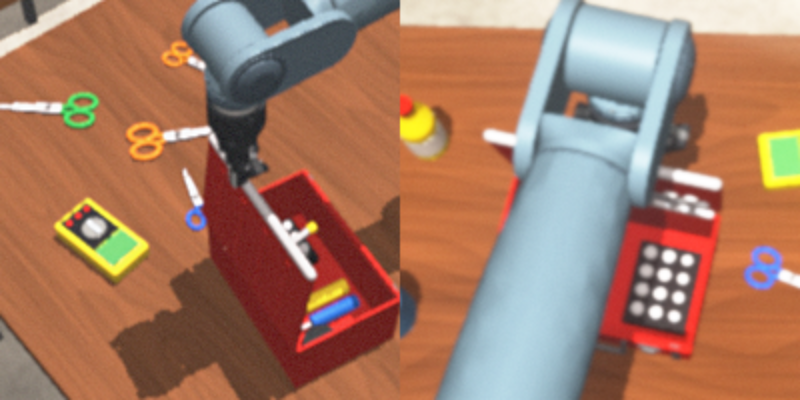

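Run:
```python
from h import *
p=r.state()["tool_pos"];print(p,(proj("scene",p)-[160,100])*2)
S=r.snapshot("scene");T=r.snapshot("top")
h=hsv(S);m=((h[...,1]<80)&(h[...,2]>150)).astype(np.uint8)[170:245,280:322]
n,l,s,c=cv2.connectedComponentsWithStats(m);k=1+np.argmax(s[1:,4]);q=np.argwhere(l==k)[:,::-1]+[280,170]
print("scene hem",s[k],q[q[:,1].argmax()],q[q[:,1].argmin()])
h=hsv(T);m=((h[...,1]<80)&(h[...,2]>150)).astype(np.uint8)
for b in[(170,130,210,165),(265,150,310,180)]:
    w=m[b[1]:b[3],b[0]:b[2]];n,l,s,c=cv2.connectedComponentsWithStats(w);k=1+np.argmax(s[1:,4]);q=np.argwhere(l==k)[:,::-1]+b[:2];print("top hem",s[k],q[q[:,0].argmin()],q[q[:,0].argmax()])
a=(np.array([486,134])-[400,0])/2+[140,80]
print("tri +y end",tri(a,np.array([312,277])/2+[160,100]))
```

```text
[ 0.6379 -0.0179  0.2921] [237.203  190.6826]
scene hem [  2  21  36  49 353] [315 239] [285 191]
top hem [ 11   0  29  35 453] [181 147] [209 130]
top hem [  5  14  31  12 210] [270 164] [300 170]
tri +y end (array([0.6604, 0.1568, 0.3023]), np.float64(0.0018284581566596827))
```

The TCP sits 12 mm beyond the hem centre, so the finger has again ended up on the far side. The lid is at about 1.48 rad. I'll lift over, retreat, and push straight forward at constant height.

Call:
{"api": "step_arm", "payload": {"commands": [{"x": 0, "y": 0, "z": -1, "turn": 0}, {"x": 0, "y": 0, "z": -2, "turn": 0}, {"x": 0.6, "y": 0, "z": -2, "turn": 0}, {"x": 1.8, "y": 0, "z": -2, "turn": 0}, {"x": 2.6, "y": 0, "z": -1, "turn": 0}, {"x": 2.6, "y": 0, "z": 0, "turn": 0}, {"x": 2.6, "y": 0, "z": 0.2, "turn": 0}, {"x": 2.6, "y": 0, "z": 0.2, "turn": 0}]}}

```text
time_s: 6.83
tool_pos: [0.5727, -0.0048, 0.2852]
tcp_rot: [0.098, 0.995, 0.0, -0.002]
contact_force: [-0.7, 0.0, -0.1]
gripper_width: 0.0002
grasp_force: 0.0
```

Call:
{"api": "step_arm", "payload": {"commands": [{"x": -0.4, "y": 0, "z": 0, "turn": 0}, {"x": -0.8, "y": 0, "z": 0, "turn": 0}, {"x": -1.2, "y": 0, "z": 0, "turn": 0}, {"x": -1.5, "y": 0, "z": 0, "turn": 0}, {"x": -1.7, "y": 0, "z": 0, "turn": 0}, {"x": -1.9, "y": 0, "z": 0, "turn": 0}, {"x": -2.1, "y": 0, "z": 0, "turn": 0}]}}

```text
time_s: 7.42
tool_pos: [0.6262, -0.0155, 0.2878]
tcp_rot: [0.098, 0.995, -0.0, 0.0]
contact_force: [-2.5, 0.3, 2.9]
gripper_width: -0.0002
grasp_force: 1.7
```

Call:
{"api": "step_arm", "payload": {"commands": [{"x": -0.3, "y": 0, "z": 0, "turn": 0}, {"x": -0.6, "y": 0, "z": 0, "turn": 0}, {"x": -0.9, "y": 0, "z": 0, "turn": 0}, {"x": -1.2, "y": 0, "z": 0, "turn": 0}, {"x": -1.5, "y": 0, "z": 0, "turn": 0}, {"x": -1.7, "y": 0, "z": 0, "turn": 0}, {"x": -1.8, "y": 0, "z": 0, "turn": 0}, {"x": -1.8, "y": 0, "z": 0, "turn": 0}]}}

```text
time_s: 8.08
tool_pos: [0.6701, -0.0244, 0.287]
tcp_rot: [0.098, 0.995, 0.0, -0.0]
contact_force: [0.1, -0.0, 0.4]
gripper_width: 0.0003
grasp_force: 0.0
```

```bash
cat >> h.py <<'E'
def hemend(n,b,f):
    h=hsv(r.snapshot(n));m=((h[...,1]<80)&(h[...,2]>150)).astype(np.uint8)[b[1]:b[3],b[0]:b[2]]
    k,l,s,c=cv2.connectedComponentsWithStats(m);k=1+np.argmax(s[1:,4]);q=np.argwhere(l==k)[:,::-1]+b[:2];u=f(q);return q[u>=u.max()-1].mean(0),s[k]
E
python3 - <<'E'
from h import *
print("top -y end",hemend("top",(255,120,330,175),lambda q:q[:,0]))
print("scene +y end",hemend("scene",(265,200,330,260),lambda q:q[:,1]))
print("top +y end",hemend("top",(175,110,205,150),lambda q:-q[:,0]))
for th in(1.5,1.6,1.7,1.8,1.833):print(th,proj("top",edge(th)-.14*ey),proj("scene",edge(th)+.14*ey),proj("top",edge(th)+.14*ey))
p=r.state()["tool_pos"]-H;print(p@ex,p@ey,p[2]+.12)
E
```

```text
top -y end (array([275.2, 121.2]), array([  0,   0,  22,  43, 627], dtype=int32))
scene +y end (array([315.1429, 238.2857]), array([ 22,   0,  31,  40, 317], dtype=int32))
top +y end (array([181.8333, 147.    ]), array([  6,  14,  24,  26, 151], dtype=int32))
1.5 [300.9885 170.3885] [314.2684 239.8935] [182.2737 144.6411]
1.6 [302.7029 162.9876] [308.1504 242.9654] [184.4592 137.4388]
1.7 [304.3621 155.9687] [302.0126 246.4115] [186.7673 130.6511]
1.8 [305.9429 149.4265] [295.9383 250.1879] [189.163  124.3686]
1.833 [306.4438 147.3867] [293.962  251.4981] [189.9666 122.42  ]
0.03259177303186549 -0.038028626867437 0.28730137344017975
```

Run:
```python
from h import *
S=r.snapshot("scene")[130:280,220:380]
im=cv2.resize(S[:,:,::-1],None,fx=4,fy=4,interpolation=cv2.INTER_CUBIC)
q=(proj("scene",r.state()["tool_pos"])-[220,130])*4;print(q)
cv2.drawMarker(im,tuple(int(v) for v in q),(0,255,0),cv2.MARKER_CROSS,14,1)
cv2.imwrite("pics/e.png",im)
```

```text
[193.6863 283.9816]
```

View pics/e.png

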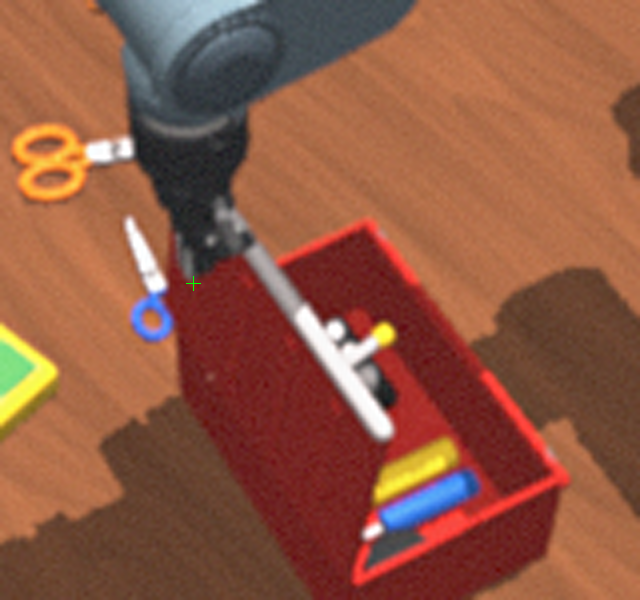

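The visible fingertip ends roughly 9 mm above the reported TCP, so it keeps riding over the hem. I'll go back and push with the tip about 28 mm below the hem.

Call:
{"api": "step_arm", "payload": {"commands": [{"x": 0, "y": 0, "z": -1.2, "turn": 0}, {"x": 0, "y": 0, "z": -2.4, "turn": 0}, {"x": 1.2, "y": 0, "z": -2.4, "turn": 0}, {"x": 2.6, "y": 0, "z": -2.4, "turn": 0}, {"x": 3.7, "y": 0, "z": -1.6, "turn": 0}, {"x": 3.7, "y": 0, "z": -0.3, "turn": 0}, {"x": 3.7, "y": 0, "z": 0.5, "turn": 0}, {"x": 3.7, "y": 0, "z": 0.5, "turn": 0}]}}

```text
time_s: 8.95
tool_pos: [0.5758, -0.0054, 0.2698]
tcp_rot: [0.098, 0.995, 0.0, -0.004]
contact_force: [0.2, -0.7, -1.8]
gripper_width: 0.0004
grasp_force: 0.0
```

Call:
{"api": "step_arm", "payload": {"commands": [{"x": -0.4, "y": 0, "z": 0, "turn": 0}, {"x": -0.8, "y": 0, "z": 0, "turn": 0}, {"x": -1.2, "y": 0, "z": 0, "turn": 0}, {"x": -1.5, "y": 0, "z": 0, "turn": 0}, {"x": -1.8, "y": 0, "z": 0, "turn": 0}, {"x": -2.1, "y": 0, "z": 0, "turn": 0}, {"x": -2.4, "y": 0, "z": 0, "turn": 0}]}}

```text
time_s: 9.53
tool_pos: [0.6391, -0.0181, 0.2776]
tcp_rot: [0.098, 0.995, -0.0, 0.0]
contact_force: [-5.2, 1.5, 3.7]
gripper_width: -0.0001
grasp_force: 3.1
```

Call:
{"api": "step_arm", "payload": {"commands": [{"x": -0.3, "y": 0, "z": 0.1, "turn": 0}, {"x": -0.6, "y": 0, "z": 0.2, "turn": 0}, {"x": -0.9, "y": 0, "z": 0.2, "turn": 0}, {"x": -1.1, "y": 0, "z": 0.2, "turn": 0}, {"x": -1.1, "y": 0, "z": 0.2, "turn": 0}]}}

```text
time_s: 9.95
tool_pos: [0.6661, -0.0235, 0.2706]
tcp_rot: [0.098, 0.995, 0.0, 0.0]
contact_force: [-1.7, 1.2, -0.9]
gripper_width: -0.0001
grasp_force: 1.0
```

Run:
```python
from h import *
print("scene +y end",hemend("scene",(265,200,330,265),lambda q:q[:,1]))
print("top -y end",hemend("top",(280,135,330,180),lambda q:q[:,0]))
print("top +y end",hemend("top",(175,110,205,150),lambda q:-q[:,0]))
p=r.state()["tool_pos"]-H;print(p@ex,p@ey,p[2]+.12)
```

```text
scene +y end (array([296.2222, 248.4444]), array([  0,   0,  39,  50, 377], dtype=int32))
top -y end (array([294.5, 174.5]), array([  0,  25,  16,  20, 136], dtype=int32))
top +y end (array([188.8333, 125.    ]), array([ 13,  12,  17,  28, 141], dtype=int32))
0.028974921385932495 -0.03820251096484767 0.2707297631335295
```

Lid is at about 1.79 rad. I'll nudge it 7 mm more, then retreat.

Call:
{"api": "step_arm", "payload": {"commands": [{"x": -0.15, "y": 0, "z": 0, "turn": 0}, {"x": -0.28, "y": 0, "z": 0, "turn": 0}, {"x": -0.28, "y": 0, "z": 0, "turn": 0}, {"x": 0.4, "y": 0, "z": 0, "turn": 0}, {"x": 1.6, "y": 0, "z": -0.5, "turn": 0}, {"x": 2.8, "y": 0, "z": -1, "turn": 0}, {"x": 4, "y": 0, "z": -1, "turn": 0}, {"x": 5.2, "y": 0, "z": -1, "turn": 0}, {"x": 6, "y": 0, "z": -1, "turn": 0}, {"x": 6, "y": 0, "z": -1, "turn": 0}]}}

```text
time_s: 10.93
tool_pos: [0.516, 0.0068, 0.296]
tcp_rot: [0.098, 0.995, -0.0, 0.002]
contact_force: [0.1, -0.7, 0.2]
gripper_width: 0.0004
grasp_force: 0.0
```

Run:
```python
from h import *
print("scene +y end",hemend("scene",(265,200,330,265),lambda q:q[:,1]))
print("top +y end",hemend("top",(175,110,205,150),lambda q:-q[:,0]))
print("top -y end",hemend("top",(270,130,330,160),lambda q:q[:,0]))
def yel(n,b):
    h=hsv(r.snapshot(n));m=((h[...,0]>22)&(h[...,0]<34)&(h[...,1]>150)&(h[...,2]>120)).astype(np.uint8)[b[1]:b[3],b[0]:b[2]]
    k,l,s,c=cv2.connectedComponentsWithStats(m);print(n,[(s[i].tolist(),c[i]+b[:2]) for i in range(1,k) if s[i,4]>4])
yel("scene",(255,180,345,270));yel("top",(180,120,290,200))
for th in(1.8,1.85):
  r0=H+ey*.055+ex*(-.132*np.cos(th)+.007*np.sin(th))+np.array([0,0,.132*np.sin(th)+.007*np.cos(th)])
  a=th-np.pi/2-np.pi/6  # hook dir
  n=-(ex*np.sin(th)+np.array([0,0,np.cos(th)]));al=-ex*np.cos(th)+np.array([0,0,np.sin(th)])
  d=n*np.cos(np.pi/6)+al*.5;t=r0+d*.068;print(th,"root",r0,"tip",t,"dir",d,"px capmid",proj("scene",r0+d*.062),proj("top",r0+d*.062))
p=r.state()["tool_pos"]-H;print(p@ex,p@ey,p[2]+.12)
```

```text
scene +y end (array([294. , 249.5]), array([  0,   0,  33,  51, 418], dtype=int32))
top +y end (array([189.625, 123.   ]), array([ 14,  10,  16,  10, 104], dtype=int32))
top -y end (array([305.375, 147.   ]), array([  0,   7,  37,  14, 247], dtype=int32))
scene [([40, 37, 6, 5, 14], array([297.4286, 219.0714])), ([55, 60, 24, 16, 139], array([321.518 , 247.7698]))]
top []
1.8 root [0.6918 0.0663 0.247 ] tip [0.6432 0.076  0.2934] dir [-0.7159  0.1423  0.6837] px capmid [298.3051 218.7484] [218.5231 155.4178]
1.85 root [0.698 0.065 0.245] tip [0.6517 0.0743 0.2939] dir [-0.6815  0.1355  0.7193] px capmid [295.5709 219.9984] [219.44   152.0266]
-0.12129248616796291 -0.03810532303073238 0.2950702681576752
```

Lid is at about 1.83 rad and the hook cap in the scene view matches the prediction at (297,219). Now the shears.

Call:
{"api": "step_arm", "payload": {"commands": [{"x": 0, "y": -1.4, "z": 0, "turn": 0.5}, {"x": 0, "y": -2.8, "z": 0, "turn": 1}, {"x": 0, "y": -4.2, "z": 0, "turn": 1.5}, {"x": -0.3, "y": -5.7, "z": 0, "turn": 2}, {"x": -0.7, "y": -7.2, "z": 0, "turn": 2.5}, {"x": -1.1, "y": -8.7, "z": 0, "turn": 2.8}, {"x": -1.5, "y": -10.2, "z": 0, "turn": 2.8}, {"x": -1.9, "y": -11.7, "z": 0, "turn": 2.8}, {"x": -2.3, "y": -13.2, "z": 0, "turn": 2.8}, {"x": -2.3, "y": -14.4, "z": 0, "turn": 2.8}], "jaw": 0.5}}

```text
time_s: 12.02
tool_pos: [0.5042, -0.3618, 0.2939]
tcp_rot: [0.243, 0.97, -0.0, 0.0]
contact_force: [0.6, -0.1, 0.9]
gripper_width: 0.043
grasp_force: 0.0
```

Call:
{"api": "step_arm", "payload": {"commands": [{"x": 0, "y": 0, "z": 1.5, "turn": 0}, {"x": 0, "y": 0, "z": 3, "turn": 0}, {"x": 0, "y": 0, "z": 4.5, "turn": 0}, {"x": 0, "y": 0, "z": 6, "turn": 0}, {"x": 0, "y": 0, "z": 7.5, "turn": 0}, {"x": 0, "y": 0, "z": 9, "turn": 0}, {"x": 0, "y": 0, "z": 9, "turn": 0}]}}

```text
time_s: 12.6
tool_pos: [0.4992, -0.3541, 0.0604]
tcp_rot: [0.243, 0.97, 0.004, -0.007]
contact_force: [-1.3, 1.1, -0.5]
gripper_width: 0.0425
grasp_force: 0.0
```

Run:
```python
from h import *
P=np.array([.503,-.358,.005]);u=np.array([np.cos(np.radians(-28.2)),np.sin(np.radians(-28.2)),0])
from scipy.spatial.transform import Rotation as R
s=r.state();M=R.from_quat(s["tcp_rot"]).as_matrix();print(s["tool_pos"],s["gripper_width"],M[:,0],"err units",M.T@(P-s["tool_pos"])/.025,"yaw err deg",np.degrees(np.arcsin(np.cross(-M[:,0],u)[2])))
h=hsv(r.snapshot("scene"));m=((h[...,0]>8)&(h[...,0]<22)&(h[...,1]>180)&(h[...,2]>180)).astype(np.uint8)[150:190,215:250]
cs,hi=cv2.findContours(m,cv2.RETR_CCOMP,cv2.CHAIN_APPROX_NONE)
for c,q in zip(cs,hi[0]):
    if cv2.contourArea(c)>8:
        mm=cv2.moments(c);p=np.array([mm["m10"]/mm["m00"]+215,mm["m01"]/mm["m00"]+150]);print("hole" if q[3]>=0 else "out",cv2.contourArea(c),p,plane("scene",p,.006))
for x,y in((62,20),(62,-20)):print("expected",P+u*x/1e3+np.array([-u[1],u[0],0])*y/1e3)
```

```text
[ 0.4992 -0.3541  0.0604] 0.04250766842396482 [-0.8818  0.4713  0.0154] err units [-0.2392 -0.0764  2.2104] yaw err deg -0.07905045604419755
out 209.0 [231.622  170.1722] [ 0.557  -0.3844  0.006 ]
hole 60.0 [232.3778 174.375 ] [ 0.5668 -0.3668  0.006 ]
hole 51.5 [231.1165 166.3139] [ 0.5473 -0.4002  0.006 ]
expected [ 0.5671 -0.3697  0.005 ]
expected [ 0.5482 -0.4049  0.005 ]
```

Both views agree on the shears pose to within 3 mm. Lower and grip.

Call:
{"api": "step_arm", "payload": {"commands": [{"x": -0.1, "y": 0, "z": 0.8, "turn": 0}, {"x": -0.1, "y": 0, "z": 1.5, "turn": 0}, {"x": -0.1, "y": 0, "z": 2, "turn": 0}, {"x": -0.1, "y": 0, "z": 2.3, "turn": 0}, {"x": -0.1, "y": 0, "z": 2.3, "turn": 0}]}}

```text
time_s: 13.07
tool_pos: [0.5058, -0.3594, 0.0121]
tcp_rot: [0.243, 0.97, 0.0, -0.0]
contact_force: [-0.3, 0.2, -0.4]
gripper_width: 0.0429
grasp_force: 0.0
```

Call:
{"api": "step_arm", "payload": {"commands": [{"x": 0.12, "y": 0, "z": 0.3, "turn": 0}, {"x": 0.12, "y": 0, "z": 0.35, "turn": 0}, {"x": 0.12, "y": 0, "z": 0.35, "turn": 0}]}}

```text
time_s: 13.32
tool_pos: [0.5031, -0.358, 0.0038]
tcp_rot: [0.243, 0.97, -0.0, 0.0]
contact_force: [-0.2, -0.2, 0.5]
gripper_width: 0.0429
grasp_force: 0.0
```

Call:
{"api": "step_arm", "payload": {"commands": [{"x": 0, "y": 0, "z": 0, "turn": 0}, {"x": 0, "y": 0, "z": 0, "turn": 0}, {"x": 0, "y": 0, "z": 0, "turn": 0}, {"x": 0, "y": 0, "z": 0, "turn": 0}, {"x": 0, "y": 0, "z": 0, "turn": 0}], "jaw": 0, "newtons": 60}}

```text
time_s: 13.73
tool_pos: [0.5032, -0.3581, 0.0038]
tcp_rot: [0.243, 0.97, -0.0, 0.0]
contact_force: [0.1, 0.1, 0.1]
gripper_width: 0.0002
grasp_force: 0.0
```

The fingers shut above the shank, which confirms the real tip sits higher than the reported TCP. Reopen and go lower while watching the force.

Call:
{"api": "step_arm", "payload": {"commands": [{"x": 0, "y": 0, "z": 0, "turn": 0}, {"x": 0, "y": 0, "z": 0, "turn": 0}, {"x": 0, "y": 0, "z": 0, "turn": 0}, {"x": 0, "y": 0, "z": 0.2, "turn": 0}, {"x": 0, "y": 0, "z": 0.3, "turn": 0}, {"x": 0, "y": 0, "z": 0.3, "turn": 0}], "jaw": 0.4}}

```text
time_s: 14.23
tool_pos: [0.5025, -0.3574, -0.005]
tcp_rot: [0.243, 0.97, 0.0, -0.001]
contact_force: [0.4, 0.2, 0.6]
gripper_width: 0.0342
grasp_force: 0.0
```

Call:
{"api": "step_arm", "payload": {"commands": [{"x": 0, "y": 0, "z": 0.1, "turn": 0}, {"x": 0, "y": 0, "z": 0.1, "turn": 0}]}}

```text
time_s: 14.4
tool_pos: [0.5029, -0.3577, -0.007]
tcp_rot: [0.243, 0.97, 0.0, -0.0]
contact_force: [0.4, -0.7, -0.0]
gripper_width: 0.0341
grasp_force: 0.0
```

Call:
{"api": "step_arm", "payload": {"commands": [{"x": 0, "y": 0, "z": 0, "turn": 0}, {"x": 0, "y": 0, "z": 0, "turn": 0}, {"x": 0, "y": 0, "z": 0, "turn": 0}, {"x": 0, "y": 0, "z": 0, "turn": 0}, {"x": 0, "y": 0, "z": 0, "turn": 0}], "jaw": 0}}

```text
time_s: 14.82
tool_pos: [0.5032, -0.358, -0.0063]
tcp_rot: [0.243, 0.97, -0.0, 0.0]
contact_force: [-0.4, 0.2, -0.2]
gripper_width: -0.0
grasp_force: 0.0
```

Run:
```python
from h import *
S=r.snapshot("scene")[120:220,190:310]
im=cv2.resize(S[:,:,::-1],None,fx=6,fy=6,interpolation=cv2.INTER_CUBIC)
t=r.state()["tool_pos"]
for P,c in((t,(0,255,0)),(np.array([.503,-.358,.01]),(255,0,255))):
    q=(proj("scene",P)-[190,120])*6;print(q)
    cv2.drawMarker(im,tuple(int(v) for v in q),c,cv2.MARKER_CROSS,14,1)
cv2.imwrite("pics/f.png",im)
```

```text
[348.1039 294.6339]
[346.5153 277.0792]
```

View pics/f.png

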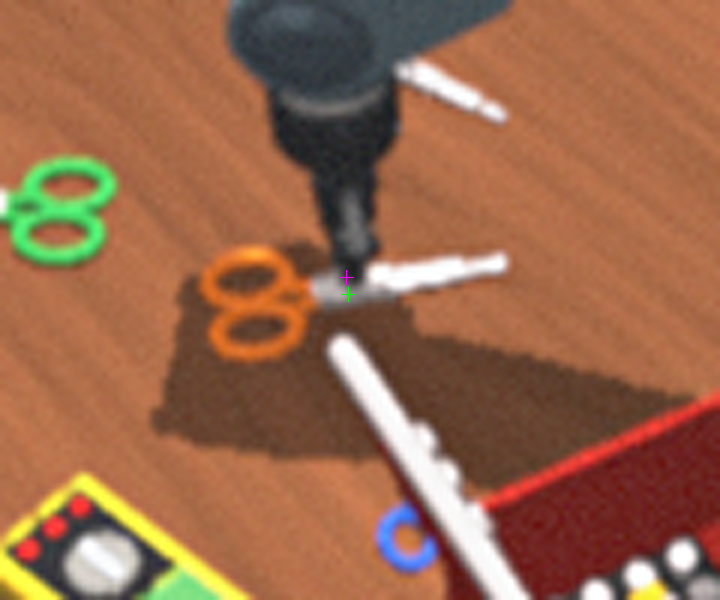

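The fingertips are right over the shank but still above it, so the real tip is at least 16 mm above the reported TCP. Open and lower until table contact.

Call:
{"api": "step_arm", "payload": {"commands": [{"x": 0, "y": 0, "z": 0, "turn": 0}, {"x": 0, "y": 0, "z": 0, "turn": 0}, {"x": 0, "y": 0, "z": 0, "turn": 0}, {"x": 0, "y": 0, "z": 0.2, "turn": 0}, {"x": 0, "y": 0, "z": 0.35, "turn": 0}, {"x": 0, "y": 0, "z": 0.35, "turn": 0}], "jaw": 0.4}}

```text
time_s: 15.37
tool_pos: [0.5024, -0.3573, -0.0165]
tcp_rot: [0.243, 0.97, 0.001, -0.001]
contact_force: [-0.3, 0.4, 0.1]
gripper_width: 0.034
grasp_force: 0.0
```

Call:
{"api": "step_arm", "payload": {"commands": [{"x": 0, "y": 0, "z": 0.1, "turn": 0}, {"x": 0, "y": 0, "z": 0.1, "turn": 0}]}}

```text
time_s: 15.53
tool_pos: [0.5028, -0.3577, -0.0183]
tcp_rot: [0.243, 0.97, 0.0, -0.0]
contact_force: [-0.1, -0.5, 0.1]
gripper_width: 0.0344
grasp_force: 0.0
```

Call:
{"api": "step_arm", "payload": {"commands": [{"x": 0, "y": 0, "z": 0, "turn": 0}, {"x": 0, "y": 0, "z": 0, "turn": 0}, {"x": 0, "y": 0, "z": 0, "turn": 0}, {"x": 0, "y": 0, "z": 0, "turn": 0}], "jaw": 0}}

```text
time_s: 15.87
tool_pos: [0.5033, -0.3581, -0.0175]
tcp_rot: [0.243, 0.97, -0.0, 0.0]
contact_force: [0.1, -0.0, 0.2]
gripper_width: 0.0156
grasp_force: 59.3
```

It holds (15.6 mm, 59 N), but probably by the very tips. I'll regrip a little deeper.

Call:
{"api": "step_arm", "payload": {"commands": [{"x": 0, "y": 0, "z": 0, "turn": 0}, {"x": 0, "y": 0, "z": 0, "turn": 0}, {"x": 0, "y": 0, "z": 0.15, "turn": 0}, {"x": 0, "y": 0, "z": 0.15, "turn": 0}], "jaw": 0.4}}

```text
time_s: 16.2
tool_pos: [0.5028, -0.3576, -0.0222]
tcp_rot: [0.243, 0.97, 0.0, -0.0]
contact_force: [-0.2, 0.2, 0.5]
gripper_width: 0.0338
grasp_force: 0.0
```

Call:
{"api": "step_arm", "payload": {"commands": [{"x": 0, "y": 0, "z": 0, "turn": 0}, {"x": 0, "y": 0, "z": 0, "turn": 0}, {"x": 0, "y": 0, "z": 0, "turn": 0}, {"x": 0, "y": 0, "z": 0, "turn": 0}, {"x": 0, "y": 0, "z": 0, "turn": 0}], "jaw": 0}}

```text
time_s: 16.62
tool_pos: [0.5035, -0.3583, -0.0209]
tcp_rot: [0.243, 0.97, -0.0, 0.0]
contact_force: [-0.2, 1.0, 3.0]
gripper_width: 0.0161
grasp_force: 61.6
```

Call:
{"api": "step_arm", "payload": {"commands": [{"x": 0, "y": 0, "z": -0.6, "turn": 0}, {"x": 0, "y": 0, "z": -1.6, "turn": 0}, {"x": 0, "y": 0, "z": -3, "turn": 0}, {"x": 0, "y": 0, "z": -4.5, "turn": 0}, {"x": 0, "y": 0, "z": -6, "turn": 0}, {"x": 0, "y": 0, "z": -7.5, "turn": 0}, {"x": 0, "y": 0, "z": -9, "turn": 0}, {"x": 0, "y": 0, "z": -10.5, "turn": 0}, {"x": 0, "y": 0, "z": -12, "turn": 0}, {"x": 0, "y": 0, "z": -13.5, "turn": 0}]}}

```text
time_s: 17.45
tool_pos: [0.5025, -0.3573, 0.3167]
tcp_rot: [0.243, 0.97, 0.0, -0.001]
contact_force: [0.8, 0.3, -1.8]
gripper_width: 0.0161
grasp_force: 60.7
```

Call:
{"api": "step_arm", "payload": {"commands": [{"x": 0, "y": 0, "z": -0.4, "turn": -0.5}, {"x": 0, "y": 0, "z": -0.6, "turn": -1.1}, {"x": 0, "y": 0, "z": -0.6, "turn": -1.7}, {"x": 0, "y": 0, "z": -0.6, "turn": -2.3}, {"x": 0, "y": 0, "z": -0.6, "turn": -2.8}, {"x": 0, "y": 0, "z": -0.6, "turn": -2.8}]}}

```text
time_s: 17.95
tool_pos: [0.5028, -0.3576, 0.3297]
tcp_rot: [0.098, 0.995, 0.001, -0.001]
contact_force: [0.6, 0.3, -1.8]
gripper_width: 0.0159
grasp_force: 60.8
```

Lifted: −1.8 N matches the shears' weight. Now I'll measure the loops relative to the tool, and the hook cap, using both views.

```bash
cat > m.py <<'E'
from h import *
from scipy.spatial.transform import Rotation as R
def holes(n,ctr,rad=45):
    im=cv2.resize(r.snapshot(n),None,fx=3,fy=3,interpolation=cv2.INTER_CUBIC);h=hsv(im)
    m=((h[...,0]>7)&(h[...,0]<24)&(h[...,1]>185)&(h[...,2]>150)).astype(np.uint8)
    k=np.zeros_like(m);cv2.circle(k,tuple(int(3*v) for v in ctr),3*rad,1,-1);m&=k
    cs,hi=cv2.findContours(m,cv2.RETR_CCOMP,cv2.CHAIN_APPROX_NONE);o=[]
    for c,q in zip(cs,hi[0]):
        a=cv2.contourArea(c)
        if q[3]>=0 and a>150:
            M=cv2.moments(c);o.append((a,np.array([M["m10"]/M["m00"],M["m01"]/M["m00"]])/3-1/3))
    return sorted(o,key=lambda t:-t[0])[:4]
def yel(n,ctr,rad=14):
    h=hsv(r.snapshot(n));m=((h[...,0]>22)&(h[...,0]<36)&(h[...,1]>110)&(h[...,2]>110)).astype(np.uint8)
    k=np.zeros_like(m);cv2.circle(k,tuple(int(v) for v in ctr),rad,1,-1);m&=k
    k,l,s,c=cv2.connectedComponentsWithStats(m);return [(s[i,4],c[i]) for i in range(1,k) if s[i,4]>3]
E
python3 - <<'E'
from m import *
s=r.state();t=s["tool_pos"];M=R.from_quat(s["tcp_rot"]).as_matrix()
A=t-M[:,0]*.062+M[:,1]*.02+[0,0,.026];B=t-M[:,0]*.062-M[:,1]*.02+[0,0,.026]
print("exp A",A,"B",B)
for n in("scene","top"):
    print(n,"expected",proj(n,A),proj(n,B),"holes",holes(n,proj(n,(A+B)/2)))
C=np.array([.6508,.0744,.2894])
for n in("scene","top"):print(n,proj(n,C),yel(n,proj(n,C)))
print("hem +y scene",hemend("scene",(265,200,330,265),lambda q:q[:,1]))
E
```

```text
exp A [ 0.5675 -0.3501  0.3556] B [ 0.5597 -0.3893  0.3556]
scene expected [224.991  104.0759] [219.3842  96.2535] holes [(515.5, array([225.503 , 104.1743])), (514.0, array([219.8079,  96.302 ])), (165.0, array([250.4219, 124.7549]))]
top expected [409.9994 185.3566] [428.4309 189.3481] holes []
scene [297.1949 219.2505] [(np.int32(19), array([297.4737, 219.1053]))]
top [218.9097 154.0536] [(np.int32(31), array([218.5806, 153.9355]))]
hem +y scene (array([294.   , 249.375]), array([  0,   0,  32,  51, 428], dtype=int32))
```

Everything agrees to within 0.5 px. Travel to above the hook tip.

Call:
{"api": "step_arm", "payload": {"commands": [{"x": 0.1, "y": 1, "z": 0, "turn": 0}, {"x": 0.2, "y": 2.4, "z": 0, "turn": 0}, {"x": 0.3, "y": 3.9, "z": 0, "turn": 0}, {"x": 0.4, "y": 5.4, "z": 0, "turn": 0}, {"x": 0.5, "y": 6.9, "z": 0, "turn": 0}, {"x": 0.6, "y": 8.4, "z": 0, "turn": 0}, {"x": 0.7, "y": 9.9, "z": 0, "turn": 0}, {"x": 0.8, "y": 11.4, "z": 0, "turn": 0}, {"x": 0.9, "y": 12.9, "z": 0, "turn": 0}, {"x": 1, "y": 14.4, "z": 0, "turn": 0}]}}

```text
time_s: 19.03
tool_pos: [0.549, 0.0018, 0.3312]
tcp_rot: [0.099, 0.995, -0.0, 0.0]
contact_force: [0.5, 0.6, -1.0]
gripper_width: 0.0161
grasp_force: 60.8
```

Call:
{"api": "step_arm", "payload": {"commands": [{"x": 0, "y": 1, "z": 0, "turn": 0}, {"x": 0, "y": 2, "z": 0, "turn": 0}, {"x": 0, "y": 2.7, "z": 0, "turn": 0}, {"x": 0, "y": 2.9, "z": 0, "turn": 0}, {"x": 0, "y": 2.9, "z": 0, "turn": 0}, {"x": 0, "y": 2.9, "z": 0, "turn": 0}]}}

```text
time_s: 19.53
tool_pos: [0.5632, 0.0706, 0.3309]
tcp_rot: [0.099, 0.995, -0.0, -0.0]
contact_force: [0.0, 0.5, -1.4]
gripper_width: 0.0159
grasp_force: 60.8
```

```bash
cat >> m.py <<'E'
th=1.828;al=-ex*np.cos(th)+np.array([0,0,np.sin(th)]);nn=-(ex*np.sin(th)+np.array([0,0,np.cos(th)]))
d=nn*np.cos(np.pi/6)+al*.5;root=H+ey*.055+al*.132-nn*.007
def rep():
    s=r.state();t=s["tool_pos"];M=R.from_quat(s["tcp_rot"]).as_matrix()
    A=t-M[:,0]*.062+M[:,1]*.02+[0,0,.026]
    print("tcp",t,"A",A,"F",s["contact_force"],"M0",M[:,0])
    print("A in hook: s",(A-root)@d,"lat",(A-root)@ey)
    for n in("scene",):print(n,proj(n,A),[q for q in holes(n,proj(n,A),30)])
    for k in(.095,.06,.042):print("units to s",k,M.T@(root+d*k-A)/.025)
E
python3 - <<'E'
from m import *
print(root,root+d*.062,d);rep()
E
```

```text
[0.6953 0.0656 0.2459] [0.6521 0.0742 0.2895] [-0.6969  0.1385  0.7038]
tcp [0.5632 0.0706 0.3309] A [0.628  0.078  0.3569] F [ 0.0061  0.4747 -1.4448] M0 [-0.9806  0.1961  0.0002]
A in hook: s 0.12681911649089134 lat -0.0009074526325388247
scene [305.1186 200.626 ] [(781.5, array([305.8805, 200.5601])), (749.5, array([298.0938, 189.9062]))]
units to s 0.095 [-0.0398  0.0374  1.7673]
units to s 0.06 [-1.0347  0.0391  2.7525]
units to s 0.042 [-1.5463  0.04    3.2592]
```

Aligned to within 1 mm. Descend, then slide down along the hook axis.

Call:
{"api": "step_arm", "payload": {"commands": [{"x": 0, "y": 0, "z": 0.8, "turn": 0}, {"x": 0, "y": 0, "z": 1.5, "turn": 0}, {"x": -0.05, "y": 0.04, "z": 1.77, "turn": 0}, {"x": -0.3, "y": 0.04, "z": 2.02, "turn": 0}, {"x": -0.55, "y": 0.04, "z": 2.27, "turn": 0}, {"x": -0.55, "y": 0.04, "z": 2.27, "turn": 0}]}}

```text
time_s: 20.08
tool_pos: [0.5778, 0.0685, 0.2734]
tcp_rot: [0.099, 0.995, -0.0, -0.0]
contact_force: [0.0, -0.9, -1.6]
gripper_width: 0.0158
grasp_force: 60.7
```

Call:
{"api": "step_arm", "payload": {"commands": [{"x": -0.2, "y": 0, "z": 0.2, "turn": 0}, {"x": -0.4, "y": 0, "z": 0.4, "turn": 0}, {"x": -0.5, "y": 0, "z": 0.5, "turn": 0}, {"x": -0.5, "y": 0, "z": 0.5, "turn": 0}]}}

```text
time_s: 20.42
tool_pos: [0.5895, 0.0668, 0.261]
tcp_rot: [0.098, 0.995, -0.0, -0.001]
contact_force: [-0.0, 0.2, -0.9]
gripper_width: 0.0163
grasp_force: 60.7
```

Run:
```python
from m import *
rep()
print("hem +y scene",hemend("scene",(265,200,330,265),lambda q:q[:,1]),yel("scene",(297,219)))
```

```text
tcp [0.5895 0.0668 0.261 ] A [0.6542 0.0742 0.2869] F [-0.0204  0.1624 -0.8929] M0 [-0.9806  0.196   0.0012]
A in hook: s 0.0587377546760689 lat 0.0004666909575583439
scene [296.1986 220.4185] [(867.0, array([297.0868, 221.1547])), (660.5, array([289.675 , 209.8638]))]
units to s 0.095 [ 1.0199 -0.0199 -1.0323]
units to s 0.06 [ 0.0241 -0.0187 -0.0481]
units to s 0.042 [-0.488  -0.0181  0.4581]
hem +y scene (array([294. , 249.5]), array([  0,   0,  32,  51, 374], dtype=int32)) [(np.int32(11), array([297.2727, 219.2727]))]
```

The tip is in the loop, there is no contact force and the lid hasn't moved. Continue to s ≈ 40 mm and look.

Call:
{"api": "step_arm", "payload": {"commands": [{"x": -0.2, "y": 0, "z": 0.2, "turn": 0}, {"x": -0.4, "y": 0, "z": 0.4, "turn": 0}, {"x": -0.5, "y": 0, "z": 0.5, "turn": 0}, {"x": -0.5, "y": 0, "z": 0.5, "turn": 0}]}}

```text
time_s: 20.9
tool_pos: [0.6015, 0.0643, 0.2479]
tcp_rot: [0.099, 0.995, -0.0, -0.001]
contact_force: [-0.1, -0.2, -1.8]
gripper_width: 0.0155
grasp_force: 60.7
```

Run:
```python
from m import *
rep()
print("hem +y scene",hemend("scene",(265,200,330,265),lambda q:q[:,1]),yel("scene",(297,219)))
S=r.snapshot("scene")[160:270,230:350]
cv2.imwrite("pics/g.png",cv2.resize(S[:,:,::-1],None,fx=5,fy=5,interpolation=cv2.INTER_CUBIC))
```

```text
tcp [0.6015 0.0643 0.2479] A [0.6662 0.0718 0.2738] F [-0.1053 -0.1855 -1.8093] M0 [-0.9806  0.196   0.0019]
A in hook: s 0.04080928086464829 lat 0.0003965455212815022
scene [292.193  224.9902] [(1009.0, array([293.028 , 224.9434])), (733.0, array([286.0737, 214.7247])), (257.0, array([296.6416, 216.1868]))]
units to s 0.095 [ 1.5121 -0.018  -1.5545]
units to s 0.06 [ 0.5155 -0.0166 -0.571 ]
units to s 0.042 [ 0.003  -0.0159 -0.0652]
hem +y scene (array([294. , 249.5]), array([  0,   0,  32,  51, 313], dtype=int32)) [(np.int32(9), array([297.6667, 219.8889]))]
```

View pics/g.png

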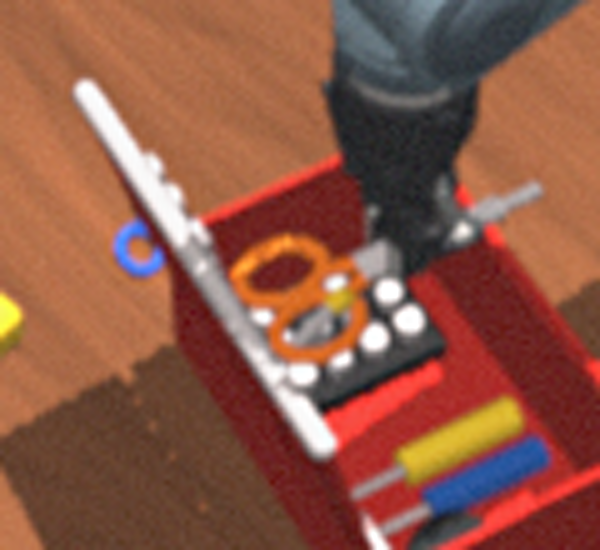

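The hook and its yellow cap show through the orange loop at crop (325,315), and the blades point toward the robot. Lower 5 mm, release, wait, and withdraw upward.

Call:
{"api": "step_arm", "payload": {"commands": [{"x": 0, "y": 0, "z": 0.1, "turn": 0}, {"x": 0, "y": 0, "z": 0.2, "turn": 0}, {"x": 0, "y": 0, "z": 0.2, "turn": 0}]}}

```text
time_s: 21.35
tool_pos: [0.6011, 0.0646, 0.2436]
tcp_rot: [0.098, 0.995, 0.0, -0.001]
contact_force: [0.0, -0.4, -1.5]
gripper_width: 0.016
grasp_force: 60.7
```

Call:
{"api": "step_arm", "payload": {"commands": [{"x": 0, "y": 0, "z": 0, "turn": 0}, {"x": 0, "y": 0, "z": 0, "turn": 0}, {"x": 0, "y": 0, "z": 0, "turn": 0}, {"x": 0, "y": 0, "z": 0, "turn": 0}, {"x": 0, "y": 0, "z": 0, "turn": 0}, {"x": 0, "y": 0, "z": 0, "turn": 0}, {"x": 0, "y": 0, "z": 0, "turn": 0}, {"x": 0, "y": 0, "z": 0, "turn": 0}, {"x": 0, "y": 0, "z": 0, "turn": 0}, {"x": 0, "y": 0, "z": 0, "turn": 0}], "jaw": 0.6}}

```text
time_s: 22.18
tool_pos: [0.6015, 0.0645, 0.2443]
tcp_rot: [0.098, 0.995, -0.0, -0.0]
contact_force: [-0.5, 0.4, 0.9]
gripper_width: 0.0516
grasp_force: 0.0
```

Call:
{"api": "step_arm", "payload": {"commands": [{"x": 0, "y": 0, "z": -0.5, "turn": 0}, {"x": 0, "y": 0, "z": -1.2, "turn": 0}, {"x": 0.2, "y": 0, "z": -2.2, "turn": 0}, {"x": 1, "y": 0, "z": -3.2, "turn": 0}, {"x": 2, "y": 0, "z": -4, "turn": 0}, {"x": 3, "y": 0, "z": -4, "turn": 0}, {"x": 4.2, "y": -0.5, "z": -4, "turn": 0}, {"x": 5, "y": -1.5, "z": -4, "turn": 0}, {"x": 5, "y": -3, "z": -4, "turn": 0}, {"x": 5, "y": -4.5, "z": -4, "turn": 0}]}}

```text
time_s: 23.02
tool_pos: [0.4559, -0.0215, 0.346]
tcp_rot: [0.097, 0.995, -0.0, 0.001]
contact_force: [1.0, -0.7, -0.8]
gripper_width: 0.0512
grasp_force: 0.0
```

Run:
```python
from m import *
s=r.state();print(s["tool_pos"],s["contact_force"])
print("hem +y scene",hemend("scene",(265,200,330,265),lambda q:q[:,1]),yel("scene",(297,219)))
S=r.snapshot("scene")[160:270,230:350];T=r.snapshot("top")[110:220,170:290]
cv2.imwrite("pics/i.png",cv2.resize(np.hstack([S,T])[:,:,::-1],None,fx=3.3,fy=3.3,interpolation=cv2.INTER_CUBIC))
```

```text
[ 0.4559 -0.0215  0.346 ] [ 0.9611 -0.6859 -0.8299]
hem +y scene (array([303.5, 263.5]), array([  0,   0,  46,  65, 388], dtype=int32)) [(np.int32(18), array([297.1111, 219.0556]))]
```

View pics/i.png

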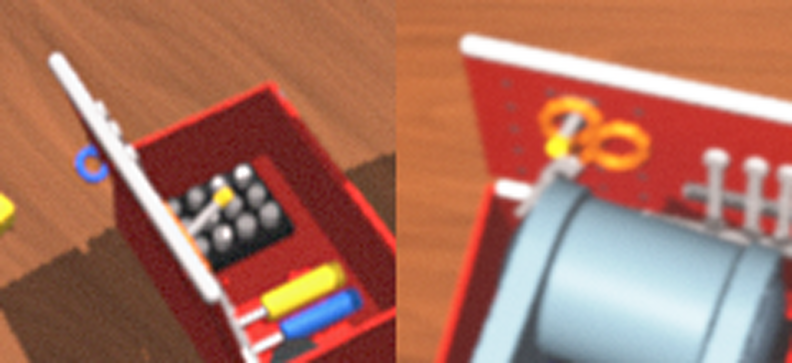

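The shears hang from the hook by one loop: top-view crop loop at (570,120), with the cap passing through at (558,147). The cap and lid are unchanged. Let everything settle, then hand in.

Call:
{"api": "step_arm", "payload": {"commands": [{"x": 0, "y": 0, "z": 0, "turn": 0}, {"x": 0, "y": 0, "z": 0, "turn": 0}, {"x": 0, "y": 0, "z": 0, "turn": 0}, {"x": 0, "y": 0, "z": 0, "turn": 0}, {"x": 0, "y": 0, "z": 0, "turn": 0}, {"x": 0, "y": 0, "z": 0, "turn": 0}, {"x": 0, "y": 0, "z": 0, "turn": 0}, {"x": 0, "y": 0, "z": 0, "turn": 0}, {"x": 0, "y": 0, "z": 0, "turn": 0}, {"x": 0, "y": 0, "z": 0, "turn": 0}]}}

```text
time_s: 24.05
tool_pos: [0.4569, -0.0214, 0.3443]
tcp_rot: [0.098, 0.995, 0.0, -0.0]
contact_force: [-0.1, -0.7, -0.1]
gripper_width: 0.0516
grasp_force: 0.0
```

Call:
{"api": "step_arm", "payload": {"commands": [{"x": 0, "y": 0, "z": 0, "turn": 0}, {"x": 0, "y": 0, "z": 0, "turn": 0}, {"x": 0, "y": 0, "z": 0, "turn": 0}, {"x": 0, "y": 0, "z": 0, "turn": 0}, {"x": 0, "y": 0, "z": 0, "turn": 0}, {"x": 0, "y": 0, "z": 0, "turn": 0}, {"x": 0, "y": 0, "z": 0, "turn": 0}, {"x": 0, "y": 0, "z": 0, "turn": 0}, {"x": 0, "y": 0, "z": 0, "turn": 0}, {"x": 0, "y": 0, "z": 0, "turn": 0}]}}

```text
time_s: 24.88
tool_pos: [0.4569, -0.0214, 0.3443]
tcp_rot: [0.098, 0.995, 0.0, -0.0]
contact_force: [0.7, -0.3, 0.7]
gripper_width: 0.0513
grasp_force: 0.0
```

Run:
```python
from m import *
print(yel("scene",(297,219)),holes("top",(222,147),20));print(holes("top",(222,147),20))
print(r.hand_in())
```

```text
[(np.int32(18), array([297.1111, 219.0556]))] []
[]
the job is handed in; nothing more can be done
None
```

I handed the job in at about 25 s: the lid leans back at about 1.83 rad by the camera, the orange-handled shears hang by one finger loop on the hook, and the gripper is clear; the hand-in returned no verdict.

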